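Clear the lock box and hold its sticky lock open

ROBOT

A 7-joint arm with a two-finger parallel gripper is mounted at the origin on a cart in front of the work surface, level with it; the furniture and walls round the work are solid. World frame = base frame: x ahead of the robot, y to its left, z up, the work surface at z = 0. Lengths are in m, angles in rad, forces in N, time in s.
With the tool pointing down it reaches from about 0.35 to 0.9 m from the base axis. Payload 8.1 kg.
Tool frame: the origin (TCP) lies where the fingers leave the gripper's body, on its centre line; the fingertips stand 66 mm ahead of it and the grasp point (between the pads) lies 47 mm ahead of it; z points along the fingers, y is the line along which they close (so a half turn about z gives the same grasp; the last joint's range is limited). The gripper opens to 92 mm and grips with 3 to 60 N. Pads are 19 mm wide; open, the fingers measure 130 mm over their backs; the gripper's body (75 mm by 190 mm) begins 47 mm behind the grasp point.
Start: joints at [1.234, 0.434, 0.025, 1.573, -0.012, 1.134, -0.075], TCP at [0.145, -0.608, 0.292] pointing down, gripper open.
Joint ranges: [-2.62, 2.62], [-0.44, 2.09], [-1.27, 1.32], [0.08, 2.57], [-1.32, 4.46], [0.12, 2], [-2.74, 2.74]. Speed limits (rad/s): [2.22, 2.22, 3.01, 3.01, 3.14, 3.14, 3.14].

INTERFACE

Orientations are given as a rotation vector (axis times angle).
In Python, from cell import arm gives the robot as it stands.
- The arm moves only by the tool send_rows, never from a script. Its argument "motion" is text: rows parted by semicolons, each of 7 numbers parted by spaces: the closure, from 0 (fully open) to 1 (shut), then the shift along the world's x, y, z in m, then the turn, a rotation vector about the world's x, y, z in degrees. A call has 1 to 5 rows; each row shifts and turns the commanded pose from where the row before left it; what a row does not reach is not made up. A row lasts 1/8 s, in which the tool goes at most 62.5 mm and 10.7 degrees, less where a joint would pass 70% of its speed; a pose out of reach is approached as far as the arm can. A call is refused whole if a number of a shift passes 0.0625 or a number of a turn 10.7, either way. A call with a gripper value outside its range is refused whole. The fingers move at their own pace and stop on an object; "force" is the grip in N (left out, the last holds). Time passes only in rows, so rows that do not move let the fingers close. It gives the time, the measured TCP pose, the force, the opening and the grip force at its end, in the units of the state.
- arm.observe(): the state, without advancing time (a new reading comes with each control period).
- arm.get_image(name): name is "scene" or "side" or "wrist"; returns (picture, depth): 384x512x3 uint8, blue, green, red; 384x512 float32, m along the optical axis (not along the pixel's ray), 0 where there is no reading.
- arm.camera_model(name): a dict with "fx", "fy", "cx", "cy" (pixels), "view" (4x4, takes a point from world to camera coordinates). Camera axes: x right, y down, z forward; pixel columns grow to the right and rows downward; lengths in m; the calibration is good to about 2 mm. A picture is of the moment at which its call begins: read the wrist's pose just before it. camera_model takes no time and is no camera call; for the wrist camera it gives the pose at the moment of the call.
- arm.sign_off(): hands the job in; it is judged then, once.
The state is a dict: "clock": time; "joints": joint angles; "dq": joint speeds; "joint_efforts": joint torques, N m; "position": TCP position; "ee_rot": TCP orientation; "force": force on the tool from outside, world axes, zero at the start; "ft_torque": the same for the moment, N m; "width": opening from 0.0 (shut) to 1.0 (fully open); "gripper_force": force on a finger pad.
Only numpy, scipy, OpenCV 4.12 (cv2) and the standard library are available. Lean on these libraries where they do the work, as an engineer would, in place of code of your own. Each camera call takes 0.05 s, during which the arm holds its last target. There are 200 camera calls.

TASK

I need to get into the steel lock box, but a matchbox has been left on it over the keyhole: put that matchbox squarely on top of the stack of two matchboxes. Then take the black-headed key from the wooden key block (leave the small round-headed key in its place), work it fully home in the keyhole - the lock is sticky and may want a little wiggling - and turn it a quarter turn clockwise. The lock springs back, so finish holding the key turned and fully in; do not let go of it, as I shall lift the lid while you hold it.

Things in the scene. Friction and masses are not known exactly. Their poses are not given: they have to be found in the camera images.
- lockbox: Grey steel lock box, 200 deep (x) x 250 wide (y) x 90 high mm, fixed to the worktop, lid shut. Origin: centre of its underside; x points to the hinged back, away from the robot, z up. The front 66 mm of its flat top is a fixed deck with the keyhole, the lid lies behind it, flush. It stands turned by up to 0.3 rad.
- keyhole (a point): Centre of the keyhole's mouth in the top face (90 mm up, 34 mm behind the front edge), in a flush bright steel plate of 32 x 40 mm. Axes as the box's. A slot 23 mm long (y) and 7 mm wide (x) through the 8 mm deck; right below is the rotor, its slot 6 x 23 mm. The key goes straight down, bits along the slot, either way round. It turns only from 22 mm depth on; once turned it cannot be drawn out.
- lock_rotor (a joint): Rotor of the lock, rad: 0 at rest (slot along the box's y), grows clockwise seen from above, stop at 1.75. A spring returns it to 0 (0.03 N m at rest, 0.14 N m at a quarter turn). The key has some 0.1 rad of play in it, so the rotor lags the key. It draws a small steel bolt out of the notch in the lid's front edge; the bolt is clear of the lid from 1.25 rad on.
- lever0 (a joint): Upper of two sprung, sticky levers in the rotor (m, 0 at rest, up to 0.004 pushed aside). Their round noses reach into the slot from either side, 14 and 19 mm below the mouth. Pushing the key past each takes 5 to 20 N straight down, less with a wiggle of about 0.06 rad round the vertical. Fully home the key stops hard, collar on the deck, 26 mm in.
- box_key: The box's key, upright in the block, 40 g. Head: black plastic, 9 mm thick (x), 32 wide (y), 3 to 27 mm above the origin, thinner ear up to 35 mm; grip it across its thickness. Origin: centre of the underside of a collar 17 mm across that rests on the block, and on the deck when home. Shank 5 mm thick, 26 mm down; double bit 20 mm wide (y), 4 thick (x), 12 to 24 mm down, lower edge rounded. z up.
- small_key: Another key, to be left alone, in the other slot of the block: round bare steel head 22 mm across and 6 mm thick, standing 24 mm above the block.
- key_block: Wooden key block 60 (x) x 150 (y) x 42 (z) mm, fixed to the worktop, with two slots 90 mm apart along y; in each a key stands with its head along y. Origin: centre of its underside. Which key is in which slot varies.
- match_top: Closed kitchen matchbox lying flat on the lock box, over its keyhole: 114 long x 67 wide x 22 mm high, 80 to 170 g. Origin: centre of its underside, z up. Its long side runs along (-0.669, 0.743, 0) of its own frame, its width (to be gripped) along (0.743, 0.669, 0).
- match_mid: An equal matchbox, the upper one of the stack of two that lies flat on the worktop; same frame. Its top, 22 mm above its origin, is where match_top belongs, edges in line.
- match_low: An equal matchbox, the lower one of the stack, on the worktop.

How it is judged:
On the way, in this order (a step that is already met when the one before it is completed fails the run):
1. the matchbox from the lock box lies squarely on the stack, released (horizontal distance between match_top and match_mid below 0.012 m and angle between the x axis of match_top and the x axis of match_mid, either way round below 0.15 rad and z of match_top in the frame of match_mid below 0.026 m and contact force between the fingers and match_top below 0.05 N), for 0.2 s.
2. the key is fully home in the keyhole (z of box_key in the frame of keyhole below 0.003 m and horizontal distance between box_key and keyhole below 0.004 m), for 0.1 s.
3. the key is turned a quarter and held (value of joint lock_rotor above 1.25 rad and contact force between the fingers and box_key above 1 N), for 0.2 s.
At the end, for the whole second after the job is handed in: The gripper still holds the black-headed key, upright and fully in (collar within 4 mm of the deck, 5 mm of the keyhole's centre), the rotor at 1.25 rad or more against its spring; match_top lies at rest flat on match_mid, centres within 12 mm, sides within 0.15 rad, on the standing stack (all of step 3 and contact force between box_key and lock_rotor above 0.3 N and z of box_key in the frame of keyhole below 0.004 m and horizontal distance between box_key and keyhole below 0.005 m and angle between box_key's own z axis and vertical below 0.2 rad and horizontal distance between match_top and match_mid below 0.012 m and angle between the x axis of match_top and the x axis of match_mid, either way round below 0.15 rad and z of match_top in the frame of match_mid between 0.019 and 0.026 m and angle between match_top's own z axis and vertical below 0.1 rad and height (world z) of match_mid above 0.019 m and height (world z) of match_low below 0.005 m and linear speed of match_top below 0.02 m/s); the arm keeps its last pose, push and grip.
It fails at once if the small key is disturbed (distance of small_key from where it was at the start of the episode above 0.015 m).
It fails at once if the stack is pushed away (distance of any of match_low, match_mid from where it was at the start of the episode above 0.03 m).
It also fails if it takes over 58 s, if anything falls off the work surface, if the arm or the gripper's body presses on something with over 40 N, if the wrist force passes 120 N, or if a joint passes its speed limit or range.

## Working session

There is one attempt and no reset: what is moved stays moved. The work goes in short steps, Python scripts to look and compute and a tool call to move; the robot and the scene stay as the last step left them, time stands still between calls to the robot, and variables do not carry over. Pictures are saved under pics/ and viewed, at most 10 in all, crops included, and the job is handed in when it is done.

Besides the shell and the picture viewer there is one more tool, called by a JSON object that holds its "fn" and its "kwargs". send_rows: Moves the arm, as the interface text tells. Its arguments: {"type":"object","properties":{"motion":{"type":"string"},"force":{"type":"number"}},"required":["motion"]}

```bash
ls; mkdir -p pics; python3 - <<'E'
from cell import arm
import cv2,numpy as np
print(arm.observe())
for n in("scene","side"):
    p,d=arm.get_image(n); m=arm.camera_model(n); cv2.imwrite(f"pics/{n}0.png",p); np.savez(f"pics/{n}0.npz",p=p,d=d,**{k:np.array(v) for k,v in m.items()})
    print(n,m["fx"],m["fy"],m["cx"],m["cy"],np.round(np.array(m["view"]),3).tolist())
E
```

```text
pics
{'clock': 0.0, 'joints': array([ 1.23440146,  0.43522338,  0.02495483,  1.5740763 , -0.01158223,
        1.13397912, -0.07509036]), 'dq': array([-0.00184584, -0.00062443, -0.00057386, -0.00102858,  0.00135728,
       -0.00053705,  0.00188136]), 'joint_efforts': array([-6.02214586e-04, -6.67842150e+01,  9.84725095e-01, -3.14446664e+01,
       -6.05472014e-02,  4.27279668e-02,  1.57127165e-04]), 'position': array([ 0.14466245, -0.60762263,  0.29145248]), 'ee_rot': array([-3.11866247e+00, -3.66176510e-01,  5.12979351e-04]), 'force': array([ 0.83621647,  0.66555436, -0.48138935]), 'ft_torque': array([-0.00379245, -0.05582514,  0.02614962]), 'gripper_force': 0.0, 'width': 1.001372570216969}
scene 347.5409497248483 347.5409497248483 249.24054967619054 190.09164001901271 [[-0.72, -0.694, 0.011, 0.363], [-0.551, 0.562, -0.617, 0.284], [0.422, -0.45, -0.787, 0.716], [0.0, 0.0, 0.0, 1.0]]
side 385.88364936216954 385.88364936216954 256.8505342772163 192.16843192251645 [[-0.841, -0.54, -0.027, 0.425], [-0.188, 0.338, -0.922, 0.149], [0.507, -0.771, -0.386, 0.778], [0.0, 0.0, 0.0, 1.0]]
```

View pics/scene0.png

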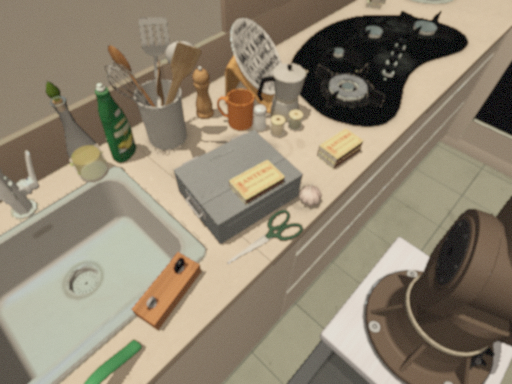

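View pics/side0.png

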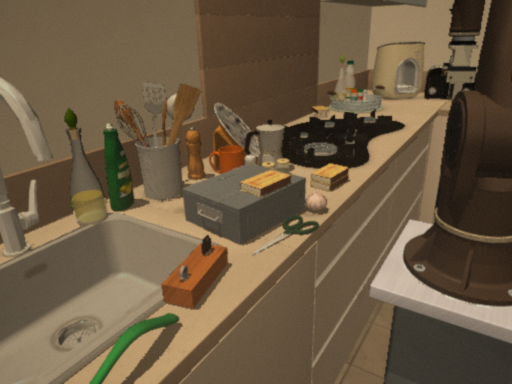

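The scene view shows the matchbox on the lock box at (257,181), the stack at (340,148), the black key at (181,262) and the small key at (152,300). The side view shows the same layout. Next I'll measure them with point clouds.

```bash
cat > h.py <<'E'
import numpy as np,cv2
def cloud(p,d,m):
    v,u=np.mgrid[:d.shape[0],:d.shape[1]]
    c=np.stack([(u-m["cx"])/m["fx"]*d,(v-m["cy"])/m["fy"]*d,d,np.ones_like(d)],-1)
    w=c@np.linalg.inv(np.array(m["view"],float)).T
    w[d<=0]=np.nan
    return w[...,:3]
def rect(P):
    (c,s,a)=cv2.minAreaRect(P[:,:2].astype(np.float32)*1000)
    b=cv2.boxPoints((c,s,a)); e=[b[1]-b[0],b[2]-b[1]]; l=max(e,key=np.linalg.norm)
    return np.round(c,1),np.round(sorted(s),1),round(float(np.degrees(np.arctan2(l[1],l[0]))%180),1)
E
python3 - <<'E'
from h import *
boxes={"scene":dict(top=(225,155,290,205),stack=(312,125,368,168),block=(130,245,205,330),lock=(170,130,305,240)),
"side":dict(top=(235,162,298,200),stack=(305,160,352,192),block=(160,225,232,312),lock=(180,160,310,240))}
for n in boxes:
    z=np.load(f"pics/{n}0.npz"); m={k:z[k] for k in("fx","fy","cx","cy","view")}
    W=cloud(z["p"],z["d"],m)
    for k,(a,b,c,d) in boxes[n].items():
        w=W[b:d,a:c].reshape(-1,3); col=z["p"][b:d,a:c].reshape(-1,3).astype(int); ok=~np.isnan(w[:,0]); w=w[ok];col=col[ok]
        lo,hi={"top":(.105,.12),"stack":(.037,.05),"block":(.036,.047),"lock":(.084,.096)}[k]
        s=(w[:,2]>lo)&(w[:,2]<hi)
        print(n,k,s.sum(),"zmed",np.median(w[s,2]).round(4),*rect(w[s]))
        if k=="block":
            for nm,t in(("dark",col.max(1)<70),("all",col.max(1)<999)):
                t=t&(w[:,2]>.049)&(w[:,2]<.1)
                q=w[t]; print(nm,len(q)); 
                mu=w[s,:2].mean(0)
                if len(q)>4:
                    lab=cv2.kmeans(q.astype(np.float32),2,None,(3,50,1e-4),5,0)[1].ravel() if nm=="all" else np.zeros(len(q))
                    for i in set(lab): print(i,(lab==i).sum(),q[lab==i].mean(0).round(4),q[lab==i].min(0).round(4),q[lab==i].max(0).round(4),rect(q[lab==i]))
E
```

```text
scene top 1155 zmed 0.112 [460.2  22.3] [ 68.4 114. ] 80.2
scene stack 734 zmed 0.0443 [ 417.  -285.9] [ 68.8 117.1] 83.7
scene block 1894 zmed 0.042 [433.6 320.1] [ 61.6 150.2] 102.9
dark 66
0.0 66 [0.4402 0.2782 0.0673] [0.4365 0.2652 0.0533] [0.4455 0.2901 0.0777] (array([441.2, 277.4]), array([ 5. , 25.7]), 102.7)
all 174
0 114 [0.4409 0.2777 0.0656] [0.4365 0.261  0.0494] [0.4476 0.2919 0.0782] (array([442.6, 276.4]), array([ 7.3, 30.9]), 102.4)
1 60 [0.4219 0.3643 0.0607] [0.4183 0.3541 0.05  ] [0.4274 0.3747 0.0685] (array([423.3, 364.6]), array([ 7. , 20.6]), 100.3)
scene lock 5198 zmed 0.0899 [523.8  23.7] [208.5 250.8] 80.5
side top 588 zmed 0.1126 [462.   24.4] [ 69.8 117.5] 80.7
side stack 365 zmed 0.0452 [ 418.7 -281.5] [ 70.1 117.2] 83.8
side block 1447 zmed 0.0423 [446.6 275.4] [ 62.2 249.6] 103.2
dark 126
0.0 126 [0.4399 0.2902 0.0628] [0.4212 0.2644 0.0496] [0.4469 0.3682 0.0776] (array([435.2, 316.7]), array([  6.4, 106.7]), 102.3)
all 221
0 83 [0.4231 0.3689 0.0585] [0.4192 0.3561 0.0491] [0.4276 0.3774 0.067 ] (array([424.7, 366.8]), array([ 7.3, 21. ]), 102.7)
1 138 [0.4424 0.2831 0.0641] [0.4385 0.2644 0.0496] [0.4475 0.295  0.0786] (array([443.4, 279.6]), array([ 8.2, 30.7]), 95.2)
side lock 2364 zmed 0.0906 [605.9  12.7] [254.  372.7] 170.4
```

{"fn": "send_rows", "kwargs": {"motion": "0 0.03 0.05 0 0 0 5.2;0 0.03 0.05 0 0 0 5.2;0 0.03 0.05 0 0 0 5.2;0 0.03 0.05 0 0 0 5.2;0 0.03 0.05 0 0 0 5.2"}}

```text
clock: 0.72
position: [0.2954, -0.3562, 0.2922]
ee_rot: [2.956, 1.063, -0.0]
force: [1.5, -0.5, 0.4]
width: 1.003
gripper_force: 0.0
```

{"fn": "send_rows", "kwargs": {"motion": "0 0.03 0.03 0 0 0 5.2;0 0.03 0.03 0 0 0 5.2;0 0 0 0 0 0 0"}}

```text
clock: 1.1
position: [0.3568, -0.2954, 0.2922]
ee_rot: [-2.845, -1.332, -0.002]
force: [0.1, -0.4, -0.8]
width: 1.001
gripper_force: 0.0
```

```bash
cat >> h.py <<'E'
def wrist(name):
    from cell import arm
    m=arm.camera_model("wrist"); p,d=arm.get_image("wrist"); cv2.imwrite(f"pics/{name}.png",p)
    np.savez(f"pics/{name}.npz",p=p,d=d,**{k:np.array(v) for k,v in m.items()})
    return p,d,m,cloud(p,d,m)
def hz(W,lo,hi,box=None):
    s=(W[...,2]>lo)&(W[...,2]<hi)
    if box: s&=(W[...,0]>box[0])&(W[...,0]<box[1])&(W[...,1]>box[2])&(W[...,1]<box[3])
    return s
E
python3 - <<'E'
from h import *
from cell import arm
o=arm.observe(); print(o["clock"],o["position"],o["ee_rot"],o["joints"])
p,d,m,W=wrist("w1")
s=hz(W,.038,.05,(.33,.52,-.38,-.19)); print(s.sum(),np.median(W[s][:,2]),rect(W[s]), W[192,256])
E
```

```text
1.1 [ 0.35682179 -0.29536233  0.29220643] [-2.84482155e+00 -1.33159404e+00 -1.64931585e-03] [ 0.82123725  0.19209555 -0.28434903  1.93133373  0.0612722   1.0264025
 -0.18513477]
6411 0.04378689666239738 (array([ 418.4, -285.6]), array([ 67. , 114.1]), 83.6) [ 0.34040015 -0.32860546 -0.00063586]
```

View pics/w1.png

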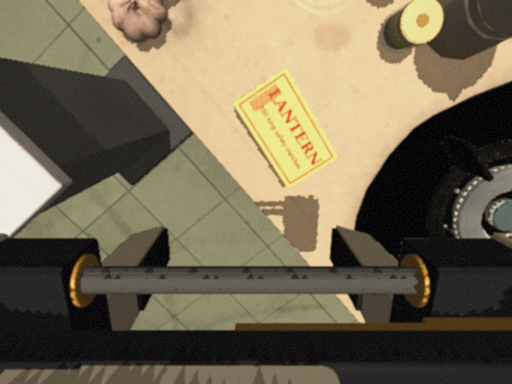

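Wrist view: the stack's top is at about (285,128), fully visible, and it fits cleanly.

{"fn": "send_rows", "kwargs": {"motion": "0 0.021 0.047 0 0 0 6.1;0 0.021 0.047 0 0 0 6.1;0 0.021 0.047 0 0 0 6.1;0 0.021 0.047 0 0 0 6.1;0 0.02 0.047 0 0 0 6.1"}}

```text
clock: 1.78
position: [0.4589, -0.0632, 0.2921]
ee_rot: [2.401, 2.025, -0.001]
force: [1.4, -0.3, 0.3]
width: 1.002
gripper_force: 0.0
```

{"fn": "send_rows", "kwargs": {"motion": "0 0 0 0 0 0 0"}}

```text
clock: 1.9
position: [0.4596, -0.0606, 0.2922]
ee_rot: [-2.396, -2.031, -0.002]
force: [-1.0, -0.3, 0.1]
width: 1.005
gripper_force: 0.0
```

```bash
cat >> h.py <<'E'
def tool():
    from cell import arm
    from scipy.spatial.transform import Rotation as R
    o=arm.observe(); M=R.from_rotvec(o["ee_rot"]).as_matrix()
    print("t",round(o["clock"],2),"pos",np.round(o["position"]*1000,1),"yang",round(float(np.degrees(np.arctan2(M[1,1],M[0,1]))),2),"z",np.round(M[:,2],4),"F",np.round(o["force"],1),"T",np.round(o["ft_torque"],2),"w",round(o["width"],3),"g",round(o["gripper_force"],1),"j7",round(o["joints"][6],2))
E
python3 - <<'E'
from h import *
tool()
p,d,m,W=wrist("w2")
s=hz(W,.105,.12,(.38,.56,-.06,.11)); print(s.sum(),np.median(W[s][:,2]),rect(W[s]))
s=hz(W,.086,.094,(.3,.66,-.2,.2)); print(s.sum(),np.median(W[s][:,2]),rect(W[s]))
E
```

```text
t 1.9 pos [459.6 -60.6 292.2] yang -9.44 z [ 5.0e-04  1.3e-03 -1.0e+00] F [-1.  -0.3  0.1] T [-0.04 -0.07 -0.  ] w 1.005 g 0.0 j7 -0.28
11000 0.1112436107710443 (array([461.5,  22.2]), array([ 67.2, 114.5]), 80.0)
34150 0.089011665110651 (array([520.4,  -4.7]), array([192. , 206.6]), 170.6)
```

{"fn": "send_rows", "kwargs": {"motion": "0 0.002 0.043 -0.02 0 0 -0.5;0 0 0.04 -0.03 0 0 0;0 0 0 -0.04 0 0 0;0 0 0 -0.03 0 0 0;0 0 0 -0.01 0 0 0", "force": 15}}

```text
clock: 2.58
position: [0.4596, 0.0176, 0.1606]
ee_rot: [-2.413, -2.01, 0.005]
force: [0.4, -0.2, 0.1]
width: 1.003
gripper_force: 0.0
```

{"fn": "send_rows", "kwargs": {"motion": "0 0 0 0 0 0 0;1 0 0 0 0 0 0;1 0 0 0 0 0 0;1 0 0 0 0 0 0"}}

```text
clock: 3.08
position: [0.4611, 0.0199, 0.1629]
ee_rot: [2.41, 2.014, 0.001]
force: [-0.1, -1.8, 5.6]
width: 0.74
gripper_force: 15.0
```

{"fn": "send_rows", "kwargs": {"motion": "1 0 0 0.03 0 0 0;1 0 0 0.05 0 0 0;1 -0.004 -0.04 0.02 0 0 0.6;1 -0.006 -0.045 0 0 0 0.6;1 -0.006 -0.045 0 0 0 0.6"}}

```text
clock: 3.7
position: [0.4445, -0.1112, 0.2629]
ee_rot: [2.377, 2.053, 0.001]
force: [0.7, 0.1, -0.3]
width: 0.741
gripper_force: 15.0
```

{"fn": "send_rows", "kwargs": {"motion": "1 -0.006 -0.045 0 0 0 0.6;1 -0.006 -0.045 -0.01 0 0 0.6;1 -0.006 -0.045 -0.03 0 0 0.6;1 -0.009 -0.043 -0.05 0 0 0;1 0 0 0 0 0 0"}}

```text
clock: 4.32
position: [0.415, -0.288, 0.172]
ee_rot: [-2.347, -2.08, 0.005]
force: [-0.7, 1.2, -1.2]
width: 0.742
gripper_force: 15.0
```

```bash
python3 - <<'E'
from h import *
tool()
E
```

```text
t 4.33 pos [ 415. -288.  172.] yang -6.92 z [-0.0059  0.0022 -1.    ] F [-0.7  1.2 -1.2] T [ 0.07 -0.07  0.03] w 0.742 g 15.0 j7 0.16
```

{"fn": "send_rows", "kwargs": {"motion": "1 0.001 0 -0.02 0 0 0.4;1 0 0 -0.02 0 0 0;1 0 0 -0.01 0 0 0;1 0 0 0 0 0 0"}}

```text
clock: 4.82
position: [0.4194, -0.2849, 0.1253]
ee_rot: [-2.337, -2.098, 0.0]
force: [-0.5, 0.6, 0.1]
width: 0.745
gripper_force: 15.0
```

```bash
python3 - <<'E'
from h import *
tool()
E
```

```text
t 4.83 pos [ 419.4 -284.9  125.3] yang -6.17 z [-4.e-04  5.e-04 -1.e+00] F [-0.5  0.6  0.1] T [-0.03 -0.05 -0.04] w 0.745 g 15.0 j7 0.11
```

{"fn": "send_rows", "kwargs": {"motion": "1 -0.001 -0.003 -0.005 0 0 0;1 0 0 -0.003 0 0 0;1 0 0 0 0 0 0"}}

```text
clock: 5.2
position: [0.4184, -0.2889, 0.1177]
ee_rot: [2.338, 2.097, -0.0]
force: [-0.7, -1.3, 1.3]
width: 0.741
gripper_force: 15.0
```

```bash
python3 - <<'E'
from h import *
tool()
E
```

```text
t 5.2 pos [ 418.4 -288.9  117.7] yang -6.24 z [ 6.e-04 -9.e-04 -1.e+00] F [-0.7 -1.3  1.3] T [-0.32  0.11 -0.03] w 0.741 g 15.0 j7 0.11
```

Contact with the stack starts here, so I'll release and retreat straight up, backing off to view it.

{"fn": "send_rows", "kwargs": {"motion": "1 0 0 -0.0005 0 0 0;0 0 0 0 0 0 0;0 0 0 0 0 0 0;0 0 0 0 0 0 0;0 0 0 0 0 0 0"}}

```text
clock: 5.82
position: [0.4183, -0.2883, 0.1167]
ee_rot: [-2.338, -2.098, -0.0]
force: [1.1, 0.2, 0.6]
width: 0.994
gripper_force: 0.0
```

{"fn": "send_rows", "kwargs": {"motion": "0 0 0 0.04 0 0 0;0 0 0 0.05 0 0 0;0 0 -0.03 0.05 0 0 0;0 0 -0.03 0.03 0 0 0;0 0 0 0 0 0 0"}}

```text
clock: 6.45
position: [0.4187, -0.3513, 0.289]
ee_rot: [2.339, 2.09, 0.0]
force: [-0.2, 0.1, -1.4]
width: 0.996
gripper_force: 0.0
```

```bash
python3 - <<'E'
from h import *
tool()
p,d,m,W=wrist("w3")
s=hz(W,.06,.072,(.33,.52,-.38,-.19)); print(s.sum(),np.median(W[s][:,2]),rect(W[s]))
E
```

```text
t 6.45 pos [ 418.7 -351.3  289. ] yang -6.42 z [ 0.0035 -0.0036 -1.    ] F [-0.2  0.1 -1.4] T [ 0.06 -0.04  0.03] w 0.996 g 0.0 j7 0.33
7891 0.0664423692956192 (array([ 418.7, -286.8]), array([ 67.2, 113.9]), 84.0)
```

View pics/w3.png

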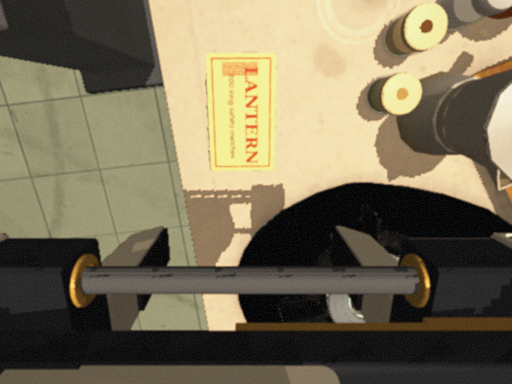

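The matchbox lies squarely on the stack, with its top centred near (241,111), about 1 mm and 0.4° off. Next I'll view the keyhole.

{"fn": "send_rows", "kwargs": {"motion": "0 0.008 0.06 0.01 0 0 -0.6;0 0.008 0.06 0 0 0 -0.6;0 0.008 0.06 0 0 0 -0.6;0 0.008 0.06 0 0 0 -0.6;0 0.008 0.05 0 0 0 -0.6"}}

```text
clock: 7.12
position: [0.4571, -0.055, 0.2957]
ee_rot: [-2.389, -2.038, 0.002]
force: [0.6, -0.1, 0.3]
width: 0.999
gripper_force: 0.0
```

{"fn": "send_rows", "kwargs": {"motion": "0 0 0 -0.04 0 0 0;0 0 0 0 0 0 0;0 0 0 0 0 0 0"}}

```text
clock: 7.5
position: [0.458, -0.0584, 0.257]
ee_rot: [-2.392, -2.035, 0.001]
force: [0.4, -1.3, -0.0]
width: 0.995
gripper_force: 0.0
```

```bash
python3 - <<'E'
from h import *
tool()
p,d,m,W=wrist("w4")
c=m;print(np.linalg.inv(np.array(m["view"]))[:3,3])
cv2.imwrite("pics/w4b.png",cv2.resize(p[0:240],(800,375),interpolation=cv2.INTER_CUBIC))
E
```

```text
t 7.5 pos [458.  -58.4 257. ] yang -9.22 z [-1.1e-03  3.0e-04 -1.0e+00] F [ 0.4 -1.3 -0. ] T [-0.02 -0.11  0.02] w 0.995 g 0.0 j7 -0.33
[0.47077307 0.01735942 0.34852928]
```

View pics/w4b.png

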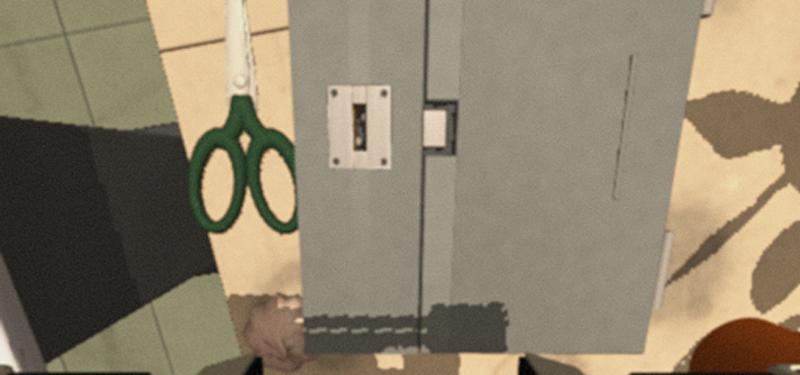

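Keyhole slot at crop (360,127), i.e. about pixel (230,81) of the original, inside a bright plate. Next I'll compute its position to sub-pixel accuracy.

```bash
cat >> h.py <<'E'
def topx(uv,m,z):
    uv=np.atleast_2d(uv).astype(float); T=np.linalg.inv(np.array(m["view"],float))
    r=np.c_[(uv[:,0]-m["cx"])/m["fx"],(uv[:,1]-m["cy"])/m["fy"],np.ones(len(uv))]@T[:3,:3].T
    o=T[:3,3]; return o+r*((z-o[2])/r[:,2])[:,None]
def keyhole(name):
    z=np.load(f"pics/{name}.npz"); m={k:z[k] for k in("fx","fy","cx","cy","view")}
    g=cv2.cvtColor(z["p"],cv2.COLOR_BGR2GRAY)[30:140,190:275]; g=cv2.GaussianBlur(g,(3,3),0)
    t=(g>185).astype(np.uint8)
    n,l,st,_=cv2.connectedComponentsWithStats(t); i=1+st[1:,4].argmax(); print(st[i])
    c=max(cv2.findContours((l==i).astype(np.uint8),0,1)[0],key=cv2.contourArea)
    P=topx(c[:,0]+[190,30],m,.09); print("plate",rect(P))
    fill=np.zeros_like(g); cv2.drawContours(fill,[cv2.convexHull(c)],-1,1,-1); fill=cv2.erode(fill,np.ones((15,15)))
    v,u=np.nonzero((fill>0)&(g<140)); P=topx(np.c_[u+190,v+30],m,.09); print("slot",rect(P),P.mean(0).round(4))
E
python3 - <<'E'
from h import *
keyhole("w4")
z=np.load("pics/w4.npz"); m={k:z[k] for k in("fx","fy","cx","cy","view")}
W=cloud(z["p"],z["d"],m); print("deck z",np.median(W[60:110,195:205,2]),np.median(W[70:100,215:222,2]))
E
```

```text
[  20   25   40   53 1461]
plate (array([457.1,  35.5]), array([31. , 39.1]), 80.8)
slot (array([457.3,  35.8]), array([ 7.1, 22.5]), 80.8) [0.4575 0.0361 0.09  ]
deck z nan nan
```

{"fn": "send_rows", "kwargs": {"motion": "0 0 0.05 0 0 0 4.4;0 0 0.05 0 0 0 4.4;0 0 0.05 0 0 0 4.4;0 0 0.05 0 0 0 4.4;0 0.004 0.048 0 0 0 4.4"}}

```text
clock: 8.18
position: [0.4628, 0.1907, 0.2581]
ee_rot: [1.958, 2.455, 0.002]
force: [1.5, -0.5, -0.1]
width: 1.001
gripper_force: 0.0
```

{"fn": "send_rows", "kwargs": {"motion": "0 0 0 0 0 0 0;0 0 0 0 0 0 0"}}

```text
clock: 8.43
position: [0.4627, 0.1888, 0.2573]
ee_rot: [1.962, 2.453, -0.0]
force: [0.2, -0.3, 0.6]
width: 0.999
gripper_force: 0.0
```

```bash
python3 - <<'E'
from h import *
tool()
p,d,m,W=wrist("w5")
s=hz(W,.037,.047,(.36,.52,.22,.42)); print("block",s.sum(),np.median(W[s][:,2]),rect(W[s]))
for nm,b in(("black",(.41,.47,.24,.31)),("small",(.39,.46,.34,.40))):
    for lo,hi in((.05,.1),(.062,.072),(.072,.08)):
        s=hz(W,lo,hi,b)
        if s.sum()>5: print(nm,lo,s.sum(),W[s].mean(0).round(4),W[s].max(0).round(4),rect(W[s]))
cv2.imwrite("pics/w5b.png",cv2.resize(p[0:240],(800,375),interpolation=cv2.INTER_CUBIC))
E
```

```text
t 8.43 pos [462.7 188.8 257.3] yang 12.7 z [ 6.e-04 -5.e-04 -1.e+00] F [ 0.2 -0.3  0.6] T [-0.04 -0.16 -0.01] w 0.999 g 0.0 j7 -0.55
block 7350 0.04110826670127743 (array([440.2, 298.5]), array([ 60.1, 104.3]), 103.0)
black 0.05 366 [0.445  0.2769 0.071 ] [0.4519 0.2922 0.0774] (array([445.3, 276.8]), array([ 8.8, 30.8]), 102.6)
black 0.062 173 [0.4447 0.2768 0.0663] [0.4519 0.2922 0.0717] (array([445.3, 276.8]), array([ 8.8, 30.8]), 102.6)
black 0.072 193 [0.4452 0.277  0.0751] [0.4497 0.2873 0.0774] (array([445.3, 276.9]), array([ 6.9, 20.9]), 102.8)
```

View pics/w5b.png

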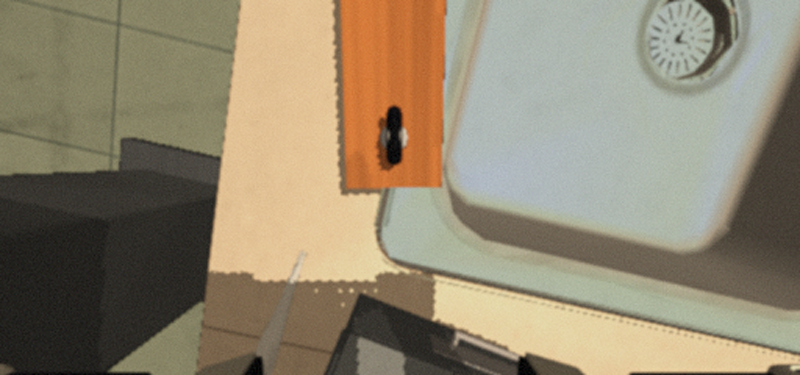

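Black key head at crop (394,135): centre (445.3, 276.8) mm, yaw 102.7°. I'll grasp high enough for the tips to clear the block.

{"fn": "send_rows", "kwargs": {"motion": "0 -0.009 0.044 0 0 0 0;0 -0.008 0.044 -0.03 0 0 0;0 0 0 -0.05 0 0 0;0 0 0 -0.04 0 0 0;0 0 0 0 0 0 0"}}

```text
clock: 9.1
position: [0.4446, 0.2749, 0.1348]
ee_rot: [-1.962, -2.452, 0.009]
force: [-0.6, 0.4, 1.0]
width: 1.001
gripper_force: 0.0
```

{"fn": "send_rows", "kwargs": {"motion": "0 0 0 0 0 0 0"}}

```text
clock: 9.22
position: [0.4463, 0.2773, 0.1383]
ee_rot: [1.962, 2.453, 0.002]
force: [0.1, 1.2, 1.0]
width: 0.998
gripper_force: 0.0
```

```bash
python3 - <<'E'
from h import *
tool()
E
```

```text
t 9.22 pos [446.3 277.3 138.3] yang 12.69 z [ 1.4e-03  6.0e-04 -1.0e+00] F [0.1 1.2 1. ] T [ 0.01 -0.13  0.04] w 0.998 g 0.0 j7 -0.87
```

{"fn": "send_rows", "kwargs": {"motion": "0 -0.001 0 -0.015 0 0 0;0 0 0 -0.0105 0 0 0;0 0 0 0 0 0 0;0.6 0 0 0 0 0 0;0.6 0 0 0 0 0 0", "force": 45}}

```text
clock: 9.85
position: [0.4444, 0.2778, 0.1116]
ee_rot: [1.96, 2.455, 0.001]
force: [1.4, -0.0, 0.3]
width: 0.828
gripper_force: 0.0
```

{"fn": "send_rows", "kwargs": {"motion": "1 0 0 0 0 0 0;1 0 0 0 0 0 0;1 0 0 0 0 0 0;1 0 0 0 0 0 0"}}

```text
clock: 10.35
position: [0.4443, 0.2776, 0.1113]
ee_rot: [1.96, 2.455, 0.0]
force: [0.4, -0.2, 0.7]
width: 0.399
gripper_force: 0.0
```

```bash
python3 - <<'E'
from h import *
tool()
E
```

```text
t 10.35 pos [444.3 277.6 111.3] yang 12.79 z [ 1.e-04  0.e+00 -1.e+00] F [ 0.4 -0.2  0.7] T [ 0.03 -0.07  0.02] w 0.399 g 0.0 j7 -0.91
```

{"fn": "send_rows", "kwargs": {"motion": "1 0 0 0.001 0 0 0;1 0 0 0 0 0 0;1 0 0 0 0 0 0;1 0 0 0 0 0 0;1 0 0 0 0 0 0"}}

```text
clock: 10.98
position: [0.4443, 0.2776, 0.1123]
ee_rot: [1.96, 2.455, 0.0]
force: [-0.0, 0.1, 0.9]
width: 0.095
gripper_force: 45.0
```

```bash
python3 - <<'E'
from h import *
tool()
E
```

```text
t 10.97 pos [444.3 277.6 112.3] yang 12.79 z [ 1.e-04  0.e+00 -1.e+00] F [-0.   0.1  0.9] T [-0.01 -0.15  0.04] w 0.095 g 45.0 j7 -0.9
```

{"fn": "send_rows", "kwargs": {"motion": "1 0 0 0.02 0 0 0;1 0 0 0.04 0 0 0;1 0 0 0.043 0 0 0;1 0.002 -0.04 0 0 0 -4.4;1 0.002 -0.04 0 0 0 -4.4"}}

```text
clock: 11.6
position: [0.4484, 0.197, 0.2158]
ee_rot: [2.144, 2.295, 0.002]
force: [0.9, -0.7, -1.3]
width: 0.089
gripper_force: 45.0
```

{"fn": "send_rows", "kwargs": {"motion": "1 0.002 -0.04 0 0 0 -4.4;1 0.002 -0.04 0 0 0 -4.4;1 0.003 -0.04 0 0 0 -4.4;1 0.002 -0.041 0 0 0 0;1 0 0 0 0 0 0"}}

```text
clock: 12.22
position: [0.4571, 0.0332, 0.215]
ee_rot: [2.397, 2.029, -0.003]
force: [0.5, 1.1, -0.6]
width: 0.096
gripper_force: 45.0
```

{"fn": "send_rows", "kwargs": {"motion": "1 0 0 0 0 0 0"}}

```text
clock: 12.35
position: [0.4573, 0.0372, 0.2154]
ee_rot: [-2.392, -2.036, -0.001]
force: [-0.6, 0.9, 0.4]
width: 0.096
gripper_force: 45.0
```

```bash
python3 - <<'E'
from h import *
tool()
from cell import arm
for n in("side","wrist"):
    p,d=arm.get_image(n); cv2.imwrite(f"pics/{n}6.png",p)
    q=p[130:230,200:310] if n=="side" else p[150:384,130:380]
    cv2.imwrite(f"pics/{n}6b.png",cv2.resize(q,(400,400*q.shape[0]//q.shape[1]),interpolation=2))
a=cv2.imread("pics/side6b.png");b=cv2.imread("pics/wrist6b.png");h=max(a.shape[0],b.shape[0])
f=lambda i:cv2.copyMakeBorder(i,0,h-i.shape[0],0,0,0)
cv2.imwrite("pics/c6.png",np.hstack([f(a),f(b)]))
E
```

```text
t 12.35 pos [457.3  37.2 215.4] yang -9.21 z [ 2.e-04  4.e-04 -1.e+00] F [-0.6  0.9  0.4] T [ 0.01 -0.08  0.01] w 0.096 g 45.0 j7 -0.61
```

View pics/c6.png

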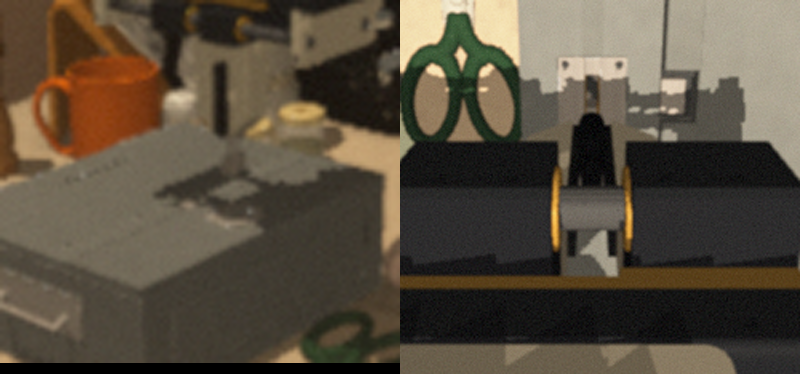

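The crops show the key upright in the fingers, head at (592,125) in the right panel, lined up with the keyhole just beyond it. Now I'll lower it.

{"fn": "send_rows", "kwargs": {"motion": "1 0 -0.0006 -0.015 0 0 0;1 0 0 -0.009 0 0 0;1 0 0 0 0 0 0;1 0 0 -0.003 0 0 0;1 0 0 0 0 0 0"}}

```text
clock: 13.08
position: [0.4573, 0.036, 0.1882]
ee_rot: [-2.393, -2.036, 0.0]
force: [0.2, 0.7, 0.7]
width: 0.095
gripper_force: 45.0
```

{"fn": "send_rows", "kwargs": {"motion": "1 0 0 -0.003 0 0 0;1 0 0 0 0 0 0;1 0 0 -0.003 0 0 0;1 0 0 0 0 0 0"}}

```text
clock: 13.58
position: [0.4572, 0.036, 0.1821]
ee_rot: [-2.392, -2.036, 0.0]
force: [1.1, 0.6, -0.6]
width: 0.094
gripper_force: 45.0
```

```bash
python3 - <<'E'
from h import *
tool()
E
```

```text
t 13.57 pos [457.2  36.  182.1] yang -9.21 z [-3.e-04 -1.e-04 -1.e+00] F [ 1.1  0.6 -0.6] T [-0.05 -0.06  0.01] w 0.094 g 45.0 j7 -0.65
```

The key tip is 4 mm in with no contact force. I'll continue to the levers, then wiggle past them.

{"fn": "send_rows", "kwargs": {"motion": "1 0 0 -0.004 0 0 0;1 0 0 -0.004 0 0 0;1 0 0 0 0 0 0"}}

```text
clock: 13.95
position: [0.4571, 0.036, 0.1739]
ee_rot: [-2.392, -2.036, 0.001]
force: [0.1, 0.1, -0.6]
width: 0.101
gripper_force: 45.0
```

{"fn": "send_rows", "kwargs": {"motion": "1 0 0 -0.001 0 0 3.5;1 0 0 -0.001 0 0 -7;1 0 0 -0.001 0 0 7;1 0 0 -0.001 0 0 -7;1 0 0 -0.001 0 0 3.5"}}

```text
clock: 14.58
position: [0.4569, 0.0363, 0.1694]
ee_rot: [-2.393, -2.035, 0.001]
force: [-2.6, 0.6, 3.7]
width: 0.092
gripper_force: 45.0
```

```bash
python3 - <<'E'
from h import *
tool()
E
```

```text
t 14.57 pos [456.9  36.3 169.4] yang -9.23 z [-7.e-04 -2.e-04 -1.e+00] F [-2.6  0.6  3.7] T [0.08 0.54 0.03] w 0.092 g 45.0 j7 -0.67
```

{"fn": "send_rows", "kwargs": {"motion": "1 0 0 -0.001 0 0 3.5;1 0 0 -0.001 0 0 -7;1 0 0 -0.001 0 0 7;1 0 0 -0.001 0 0 -7;1 0 0 -0.001 0 0 3.5"}}

```text
clock: 15.2
position: [0.4572, 0.0363, 0.1647]
ee_rot: [2.393, 2.036, -0.0]
force: [-1.8, 1.3, 4.0]
width: 0.096
gripper_force: 45.0
```

{"fn": "send_rows", "kwargs": {"motion": "1 0 0 -0.001 0 0 3.5;1 0 0 -0.001 0 0 -7;1 0 0 -0.001 0 0 7;1 0 0 -0.001 0 0 -7;1 0 0 0 0 0 3.5"}}

```text
clock: 15.82
position: [0.4574, 0.0363, 0.1606]
ee_rot: [2.393, 2.035, 0.0]
force: [-1.2, 0.5, 2.3]
width: 0.092
gripper_force: 45.0
```

```bash
python3 - <<'E'
from h import *
tool()
E
```

```text
t 15.82 pos [457.4  36.3 160.6] yang -9.23 z [ 4.e-04  0.e+00 -1.e+00] F [-1.2  0.5  2.3] T [0.15 0.14 0.01] w 0.092 g 45.0 j7 -0.68
```

{"fn": "send_rows", "kwargs": {"motion": "1 0 0 -0.0005 0 0 3;1 0 0 -0.0005 0 0 -6;1 0 0 -0.0005 0 0 3;1 0 0 0 0 0 0"}}

```text
clock: 16.32
position: [0.4575, 0.0365, 0.1601]
ee_rot: [2.391, 2.036, 0.001]
force: [-6.6, 1.0, 21.0]
width: 0.097
gripper_force: 45.0
```

```bash
python3 - <<'E'
from h import *
tool()
E
```

```text
t 16.32 pos [457.5  36.5 160.1] yang -9.15 z [ 1.1e-03 -5.0e-04 -1.0e+00] F [-6.6  1.  21. ] T [-0.07  1.44 -0.06] w 0.097 g 45.0 j7 -0.68
```

It hits a hard stop at exactly the predicted depth (21 N), so the key is home. Now I'll ease off slightly and turn clockwise.

{"fn": "send_rows", "kwargs": {"motion": "1 -0.0002 0 0.0005 0 0 0;1 0 -0.0001 0 0 0 -6;1 0 -0.0001 0 0 0 -6;1 0 -0.0001 0 0 0 -6;1 0 -0.0001 0 0 0 -6"}}

```text
clock: 16.95
position: [0.4579, 0.0362, 0.1602]
ee_rot: [2.765, 1.49, 0.003]
force: [-1.4, 0.8, 10.0]
width: 0.097
gripper_force: 45.0
```

```bash
python3 - <<'E'
from h import *
tool()
E
```

```text
t 16.95 pos [457.9  36.2 160.2] yang -33.37 z [ 2.e-03  4.e-04 -1.e+00] F [-1.4  0.8 10. ] T [0.15 0.22 0.13] w 0.097 g 45.0 j7 -1.04
```

{"fn": "send_rows", "kwargs": {"motion": "1 0 -0.0001 0 0 0 -7;1 0 -0.0001 0 0 0 -7;1 0 -0.0001 0 0 0 -7;1 0 -0.0001 0 0 0 -7;1 0 -0.0001 0 0 0 -7"}}

```text
clock: 17.58
position: [0.458, 0.0357, 0.1602]
ee_rot: [-3.086, -0.589, -0.004]
force: [-0.4, 1.4, 8.2]
width: 0.096
gripper_force: 45.0
```

{"fn": "send_rows", "kwargs": {"motion": "1 0 -0.0001 0 0 0 -7;1 0 -0.0001 0 0 0 -7;1 0 -0.0001 0 0 0 -7;1 0 0 0 0 0 -7;1 0 0 0 0 0 -7"}}

```text
clock: 18.2
position: [0.458, 0.0354, 0.1602]
ee_rot: [-3.119, 0.366, -0.003]
force: [-1.1, 0.4, 9.2]
width: 0.098
gripper_force: 45.0
```

{"fn": "send_rows", "kwargs": {"motion": "1 0 0 0 0 0 0;1 0 0 0 0 0 0"}}

```text
clock: 18.45
position: [0.458, 0.0353, 0.1602]
ee_rot: [-3.12, 0.36, -0.003]
force: [-1.1, 0.3, 9.2]
width: 0.095
gripper_force: 45.0
```

```bash
python3 - <<'E'
from h import *
tool()
p,d,m,W=wrist("w7")
cv2.imwrite("pics/w7b.png",cv2.resize(p[100:340,130:380],(625,600),interpolation=2))
E
```

```text
t 18.45 pos [458.   35.3 160.2] yang -103.17 z [ 2.2e-03  5.0e-04 -1.0e+00] F [-1.1  0.3  9.2] T [0.19 0.27 0.06] w 0.095 g 45.0 j7 -2.08
```

View pics/w7b.png

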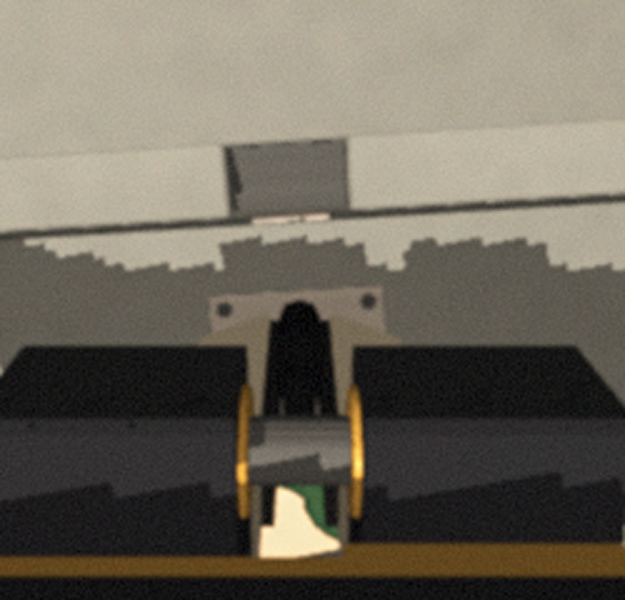

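The notch in the lid edge (285,180) is now empty and the bolt is drawn back to (290,218). The key head is still square in the fingers. I'll add a few degrees for margin and check the torque.

{"fn": "send_rows", "kwargs": {"motion": "1 0 0 0 0 0 -3;1 0 0 0 0 0 0;1 0 0 0 0 0 0;1 0 0 0 0 0 0"}}

```text
clock: 19.0
position: [0.458, 0.0353, 0.1602]
ee_rot: [-3.11, 0.442, -0.003]
force: [-1.4, 0.4, 9.3]
width: 0.096
gripper_force: 45.0
```

```bash
python3 - <<'E'
from h import *
tool()
from cell import arm
print(arm.sign_off())
E
```

```text
t 19.0 pos [458.   35.3 160.2] yang -106.16 z [ 2.2e-03  5.0e-04 -1.0e+00] F [-1.4  0.4  9.3] T [0.17 0.19 0.22] w 0.096 g 45.0 j7 -2.13
the job is handed in; nothing more can be done
None
```

The job is handed in at 19.0 s: the matchbox lies squarely on the stack (about 1 mm off), and the black-headed key is fully home and held turned about 97° clockwise, with the bolt seen clear of the lid; no verdict was returned.

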